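# Take the run-down battery packs off the bench power box

### The job

Both packs of the battery power box are run down and must go off to be charged. Turn its lock switch clockwise, past the click, to its off stop; then pull each pack straight up out of its sprung socket and stand both of them upright on their plugs on the floor of the battery crate, setting them down gently. Leave the switch off, and do not disturb the other things on the table.

Things in the scene. Friction and masses are not known exactly. Their poses are not given: they have to be found in the camera images.
- power_box: Battery power box, fixed, grey, 154 (x) x 300 (y) mm, flat deck 80 mm above its origin, which is the centre of the underside on the table; z up. Along its y axis, all at x = 0: socket of pack_a at y = -74 mm, of pack_b at +11 mm, switch at +92 mm. At each end, y = -138 and +138 mm, a guard hoop of 10 mm bar, from x = -62 to +62 mm, top 47 mm above the deck.
- bar_mid (a point): Middle of the steel lock bar (7 mm thick, along the box's y), 67 mm toward +x from the row of packs. Until the switch is off, its two tabs hook over the packs' ears and hold the packs down; it slides 24 mm to the box's +y as the switch turns. Its tabs reach 14 mm above the deck.
- switch (a joint): Lock switch on the deck, angle in rad: 0 = on (packs bolted down), grows clockwise seen from above, hard stop at 1.2 = off (packs free). A sprung detent resists up to 0.6 and then throws the knob on (about 0.17 N m).
- switch_grip (a point): Point on the axis of the switch, in its upright bar grip, 50 long x 14 wide x 30 mm high, 27 mm above the deck; the bar's top is 14 mm above this point, its foot 16 mm below. The x axis of this point runs along the bar and turns with it; at 0 it is parallel to the box's x axis. White pointer line at the bar's -x end.
- pack_a: Plug-in battery pack, 0.3 to 0.5 kg, black on a grey skirt. Origin: centre of the plug's underside; z up. Upward from it: plug 60 (x) x 36 (y) x 28 mm with snap beads along its long sides, then the body 84 x 44 x 52 mm. A low ear sticks out 12 mm at +x at the body's foot. Starts plugged in at the end of the box, origin 52 mm above the box's, axes as the box's. The detent holds about 12 N.
- pack_a_top (a point): Centre of pack_a's flat top, 80 mm above its origin. From 38 mm below it upward, the housing is 80 (x) x 42 (y) mm, ribbed on the two long sides: grip there, across y.
- pack_b: The same kind of pack as pack_a, same size and axes. It starts in the middle socket, between pack_a (41 mm clear gap) and the switch.
- pack_b_top (a point): Centre of pack_b's flat top, 80 mm above its origin.
- crate: Open grey plastic crate, fixed, outer 137 (x) x 172 (y) x 42 mm high, walls and floor 5 mm thick, ribbed sides, grip tabs at its y ends reaching 100 mm from the origin. Origin: centre of the underside, on the table; z up. Inside floor 127 x 162 mm: room for the two packs side by side along y, 72 mm between centres.
- food_cup: Filled round food cup (a brown pie), 104 mm across, 43 mm high, loose; bystander. Origin: centre of the underside.
- film_core: Standing cardboard tube, 79 mm across, 130 mm high, loose; bystander. Origin: centre of the underside.
- date_stamp: Black and grey hand stamp standing upright, 30 x 42 mm, 88 mm high, loose; bystander. Origin: centre of the underside.
- spare_roll: Standing roll of film, off-white, 70 mm across, 120 mm high, loose; bystander. Origin: centre of the underside.
- small_carton: Closed cardboard carton, 66 x 48 x 50 mm high, loose; bystander. Origin: centre of the underside.
Mind the look-alikes: they are no part of the job. What is shaped like the pack_a but red or turquoise is not meant.

How it is judged:
By the outcome, as a careful person would: the job done as asked, in the order asked, and still so for the second after the job is handed in, with the robot touching nothing.
It also fails if it takes over 69 s, if anything falls off the work surface, if the arm or the gripper's body presses on something with over 40 N, if the wrist force passes 120 N, or if a joint passes its speed limit or range.

### The arm

A 6-joint arm with a two-finger parallel gripper is mounted at the origin on the work surface; the furniture and walls round the work are solid. World frame = base frame: x ahead of the robot, y to its left, z up, the work surface at z = 0. Lengths are in mm, angles in rad, forces in N, time in s.
With the tool pointing down it reaches from about 350 to 975 mm from the base axis. Payload 7.1 kg.
Tool frame: the origin (TCP) lies midway between the tips of the shut fingers; the grasp point (between the pads) lies 19 mm behind it (ctrl.hold_point_z is the distance from the TCP to the grasp point, in mm); x points along the fingers, y is the direction in which the jaws open and shut, and the axes are right-handed (so a half turn about x gives the same grasp; the last joint's range is limited). The gripper opens to 88 mm and grips with 3 to 60 N. Pads are 20 mm wide; open, the fingers measure 115 mm over their backs; the gripper's body (75 mm by 178 mm) begins 61 mm behind the grasp point.
Start: joints at [1.131, 0.423, 1.63, -0, 1.089, -0.019], TCP at [255.274, 570.473, 197.175] pointing down, gripper open.
Joint ranges: [-3, 3], [-0.9, 2.11], [0.09, 2.58], [-1.31, 4.45], [0.11, 2.69], [-2.54, 2.54]. Speed limits (rad/s): [2.39, 2.39, 3.01, 3.14, 3.14, 3.14].

### API

Orientations are given as a rotation vector (axis times angle).
In Python, from workcell import ctrl, get_image, calibration gives the robot as it stands.
- The arm moves only by the tool move_arm, never from a script. Its argument "rows" is a list of rows, each a list of 5 numbers: the shift along the world's x, y, z in mm, then the turn about the world's z in rad, then the closure, from -1 (fully open) to 1 (shut). In form: [[tx, ty, tz, roll, jaw], ...]. A call has 1 to 12 rows; each row is the pose to reach, as a shift and turn from the pose measured when the call began; what a row does not reach only later rows make up. A row lasts 1/8 s, in which the tool goes at most 62.5 mm and 10.7 degrees, less where a joint would pass 70% of its speed; a pose out of reach is approached as far as the arm can. A call with a gripper value outside its range is refused whole. The fingers move at their own pace and stop on an object; the grip force is fixed at half the most. Time passes only in rows, so rows that repeat a pose let the fingers close. It gives the time, the measured TCP pose, the force and the opening at its end, in the units of the state.
- ctrl.get_obs(): the state, without advancing time (a new reading comes with each control period).
- get_image(name): name is "scene" or "side" or "wrist"; returns the picture (480x640x3 uint8, blue, green, red); there is no depth.
- calibration(name): a dict with "fx", "fy", "cx", "cy" (pixels), "D" ([k1, k2, p1, p2, k3] as OpenCV has them; the pictures are not rectified), "view" (4x4, takes a point from world to camera coordinates); the wrist camera has in their place "T_tool_cam" (4x4, takes a point from camera to tool coordinates, whose origin is the TCP and whose axes are the tool frame's). Camera axes: x right, y up, looking along -z (the intrinsics and any distortion apply to the point x, -y, -z); pixel columns grow to the right and rows downward; lengths in mm; the calibration is good to about 2 mm. A picture is of the moment at which its call begins: read the wrist's pose just before it. calibration takes no time and is no camera call.
- ctrl.close_job(): hands the job in, once; it reports no verdict.
The state is a dict: "t": time; "qpos": joint angles; "qvel": joint speeds; "joint_torque": joint torques, N m; "ee_pos": TCP position; "orientation": TCP orientation; "ft_force": force on the tool from outside, world axes, zero at the start; "moment": the same for the moment, N m; "width": finger opening in mm.
Only numpy, scipy, OpenCV 4.12 (cv2) and the standard library are available. Lean on these libraries where they do the work, as an engineer would, in place of code of your own. Each camera call takes 0.05 s, during which the arm holds its last target.

## Working session

There is one attempt and no reset: what is moved stays moved. The work goes in short steps, Python scripts to look and compute and a tool call to move; the robot and the scene stay as the last step left them, time stands still between calls to the robot, and variables do not carry over. Pictures are saved under pics/ and viewed, and the job is handed in when it is done.

Besides the shell and the picture viewer there is one more tool, called after ">>>" as name([rows], argument=value, ...), one row to a line, values as JSON. move_arm: Moves the arm, as the interface text tells. Its arguments: {"type":"object","properties":{"rows":{"type":"array"}},"required":["rows"]}

```bash
mkdir -p pics; ls
python3 - <<'E'
from workcell import ctrl,get_image,calibration
import cv2,numpy as np
np.set_printoptions(precision=4,suppress=True)
print(ctrl.get_obs())
for n in ["scene","side","wrist"]:
    cv2.imwrite(f"pics/{n}0.png",get_image(n)); print(n,calibration(n))
E
```

```text
pics
{'t': 0.0, 'qpos': array([ 1.131 ,  0.4238,  1.6307, -0.    ,  1.0886, -0.019 ]), 'qvel': array([ 0.0014,  0.0006,  0.0007, -0.0003, -0.0004, -0.0013]), 'joint_torque': array([  0.0006, -54.4629, -27.3662,   0.0643,   0.0229,  -0.0002]), 'ee_pos': array([255.0307, 569.9397, 196.4009]), 'orientation': array([ 0.3288,  1.5458, -0.3312]), 'ft_force': array([-0.5267,  0.2308,  0.4038]), 'moment': array([-0.0066,  0.0053, -0.0356]), 'width': 87.88809247607803}
scene {'fx': 481.7449261243074, 'fy': 481.7449261243074, 'cx': 313.324004636019, 'cy': 244.01613941053998, 'D': array([-0.1319,  0.    ,  0.    ,  0.    ,  0.    ]), 'view': array([[   0.5956,   -0.8033,   -0.0088, -259.5268],
       [   0.5596,    0.4069,    0.722 , -376.4775],
       [  -0.5764,   -0.4349,    0.6918, -798.0211],
       [   0.    ,    0.    ,    0.    ,    1.    ]])}
side {'fx': 611.6391258547076, 'fy': 611.6391258547076, 'cx': 318.1462461297189, 'cy': 239.01527910341687, 'D': array([-0.1859,  0.    ,  0.    ,  0.    ,  0.    ]), 'view': array([[   -0.9255,    -0.3781,     0.0223,   512.1756],
       [    0.1992,    -0.4359,     0.8777,  -168.2646],
       [   -0.3222,     0.8167,     0.4787, -1308.9214],
       [    0.    ,     0.    ,     0.    ,     1.    ]])}
wrist {'fx': 401.68404513937884, 'fy': 401.68404513937884, 'cx': 315.69290938337605, 'cy': 237.96487557505412, 'D': array([-0.0555,  0.    ,  0.    ,  0.    ,  0.    ]), 'T_tool_cam': array([[   0.0012,    0.2428,   -0.9701, -186.9125],
       [   1.    ,   -0.0008,    0.0011,   -0.6336],
       [  -0.0005,   -0.9701,   -0.2428,  -64.9955],
       [   0.    ,    0.    ,    0.    ,    1.    ]])}
```

View pics/scene0.png

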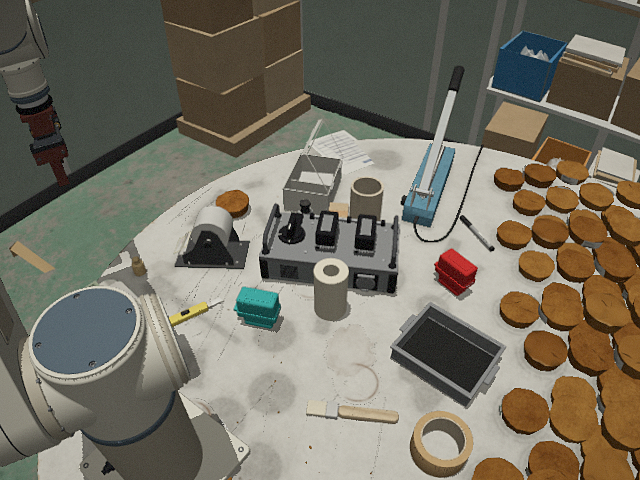

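View pics/side0.png

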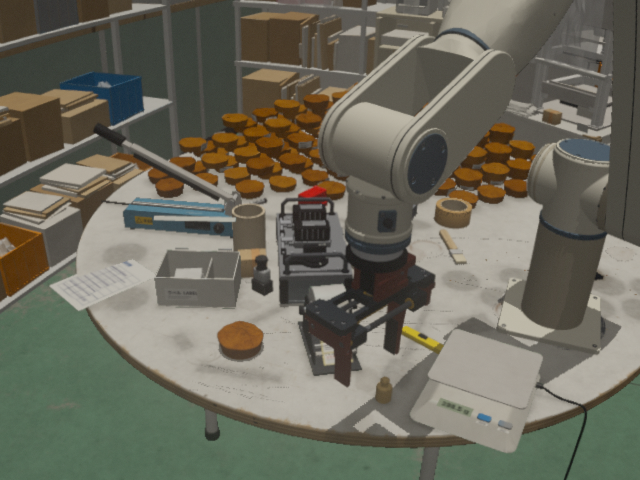

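View pics/wrist0.png

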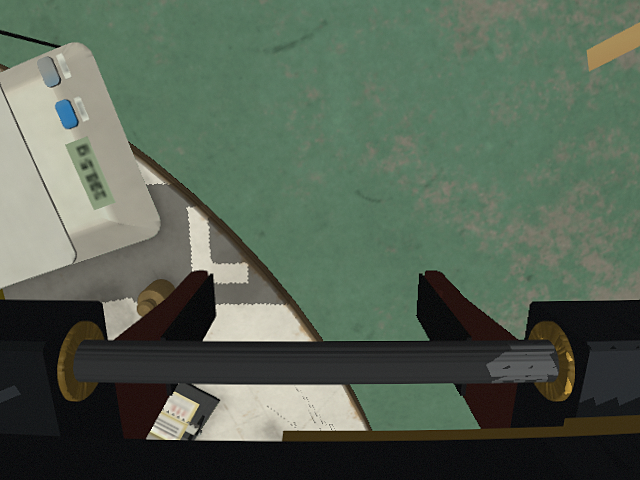

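The black packs on the grey box are at scene (366,232), which is pack_a at the end away from the switch, and (326,229), pack_b next to the switch at (292,228). The red one (455,270) and the turquoise one (258,306) are look-alikes. The crate is at (447,352). The bin at (313,183) and the box in the side view are not it. I'll enlarge these to confirm.

Run:
```python
import cv2
im=cv2.imread("pics/scene0.png")
cv2.imwrite("pics/c1.png",cv2.resize(im[185:305,245:415],None,fx=4.7,fy=4.7,interpolation=cv2.INTER_CUBIC))
cv2.imwrite("pics/c2.png",cv2.resize(im[295:410,380:520],None,fx=5,fy=5,interpolation=cv2.INTER_CUBIC))
im=cv2.imread("pics/side0.png")
cv2.imwrite("pics/c3.png",cv2.resize(im[180:310,225:365],None,fx=4.6,fy=4.6,interpolation=cv2.INTER_CUBIC))
```

```text
(no output)
```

View pics/c1.png

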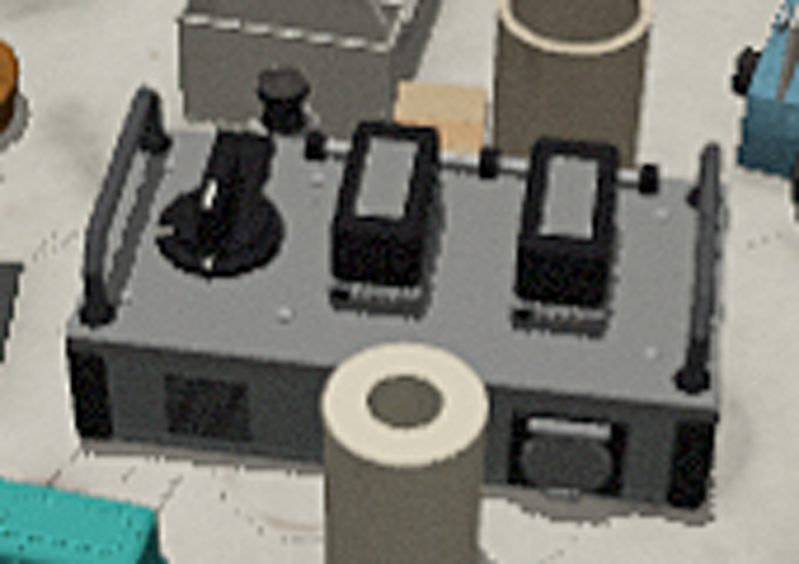

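View pics/c2.png

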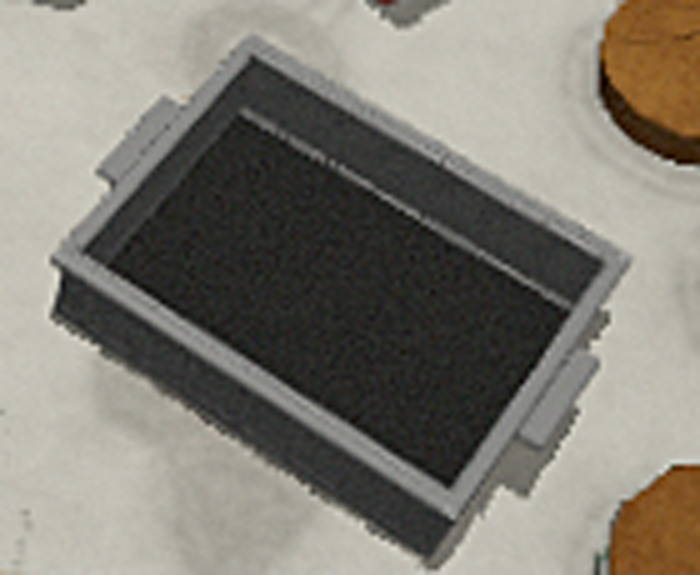

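View pics/c3.png

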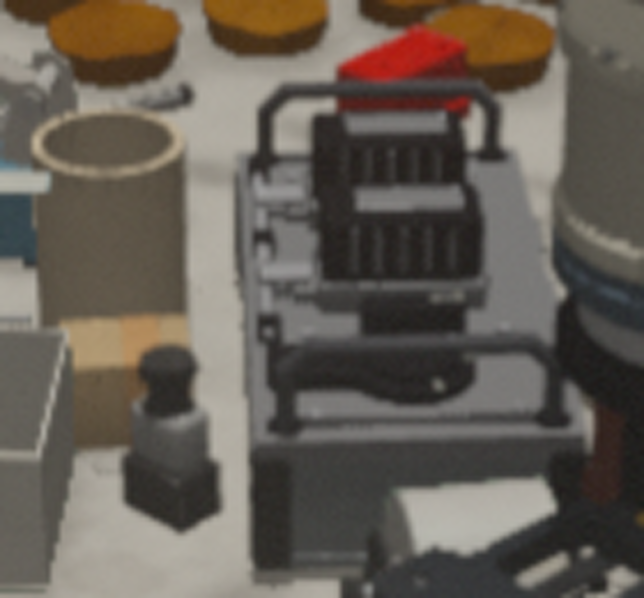

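```bash
cat > h.py <<'E'
import numpy as np,cv2
from scipy.optimize import least_squares
from scipy.spatial.transform import Rotation as R
from workcell import ctrl,get_image,calibration
np.set_printoptions(precision=3,suppress=True)
def proj(cal,P,view=None):
    V=cal["view"] if view is None else view
    P=np.atleast_2d(P); c=P@V[:3,:3].T+V[:3,3]
    q=c*[1,-1,-1]
    K=np.array([[cal["fx"],0,cal["cx"]],[0,cal["fy"],cal["cy"]],[0,0,1.]])
    return cv2.projectPoints(q,np.zeros(3),np.zeros(3),K,np.asarray(cal["D"]))[0][:,0]
def wview(cal,o):
    T=np.eye(4);T[:3,:3]=R.from_rotvec(o["orientation"]).as_matrix();T[:3,3]=o["ee_pos"]
    return np.linalg.inv(T@cal["T_tool_cam"])
def b2w(p,P):
    c,s=np.cos(p[2]),np.sin(p[2]);P=np.atleast_2d(P)
    return np.c_[p[0]+c*P[:,0]-s*P[:,1],p[1]+s*P[:,0]+c*P[:,1],P[:,2]]
def fit(obs,p0):
    # obs: list of (cal,view,P,uv)
    f=lambda p:np.concatenate([(proj(c,b2w(p,P),v)-uv).ravel() for c,v,P,uv in obs])
    r=least_squares(f,p0,loss="soft_l1",x_scale=[100,100,1])
    return r.x,f(r.x).reshape(-1,2)
def crop(uv,s,off): return (np.array(uv)+.5)/s-.5+off
E
python3 - <<'E'
from h import *
sc,sd=calibration("scene"),calibration("side")
P1=[(-77,150,80),(-77,-150,80),(-77,150,0),(-77,-150,0),(40,-53,132),(40,-95,132),(40,32,132),(40,-10,132),(-62,-138,80),(-62,138,80),(62,138,80),(62,-138,80)]
u1=crop([(72,335),(717,402),(85,450),(710,515),(537,140),(618,148),(358,123),(438,133),(692,378),(97,312),(155,138),(703,200)],4.7,(245,185))
P2=[(77,150,80),(-77,150,80),(77,150,0),(77,-150,80),(-77,-150,80)]
u2=crop([(255,450),(585,435),(255,580),(240,155),(520,155)],4.6,(225,180))
P1,P2=map(lambda a:np.array(a,float),(P1,P2))
for obs in ([(sc,None,P1,u1)],[(sd,None,P2,u2)],[(sc,None,P1,u1),(sd,None,P2,u2)]):
  best=min((fit(obs,[600,200,a]) for a in (0,.5,1,-.5)),key=lambda r:(r[1]**2).sum())
  print(best[0]);print(best[1].T)
box=best[0]
PC=np.array([(68.5,86,42),(68.5,-86,42),(-68.5,-86,42),(-68.5,86,42),(-68.5,-86,0)],float)
uc=crop([(250,38),(632,260),(452,517),(55,257),(432,568)],5,(380,295))
best=min((fit([(sc,None,PC,uc)],[500,-150,a]) for a in (0,.5,1,-.5)),key=lambda r:(r[1]**2).sum())
print("crate",best[0]);print(best[1].T)
print("sw",b2w(box,(0,92,107)),"a",b2w(box,(0,-74,132)),"b",b2w(box,(0,11,132)))
o=ctrl.get_obs();print(R.from_rotvec(o["orientation"]).as_matrix())
E
```

```text
[560.814  39.923   0.48 ]
[[-1.087  0.494 -0.782 -2.136 -0.625  1.02  -0.346  1.238  0.418  0.524
   0.067  0.236]
 [ 0.049  0.811  0.175  1.322 -2.223 -2.093 -2.23  -2.582  0.221  0.728
   1.468 -0.247]]
[555.906  40.298   0.466]
[[-0.483  0.724 -0.124  0.085 -0.109]
 [-1.147  0.475  1.937 -0.272 -1.163]]
[558.785  38.967   0.475]
[[-1.461  0.217 -1.134 -2.409 -0.676  0.996 -0.431  1.167  0.17   0.187
   0.024  0.288 -0.808  0.233 -0.44  -1.236 -1.532]
 [ 0.503  1.819  0.627  2.324 -1.499 -1.301 -1.64  -1.926  1.19   1.197
   1.893  0.602 -1.598 -0.31   1.464 -0.565 -1.692]]
crate [ 477.711 -295.45    -0.079]
[[-0.089 -1.79   0.664  1.602 -0.6  ]
 [ 1.496  1.006 -1.093 -0.137 -0.255]]
sw [[516.737 120.795 107.   ]] a [[592.607 -26.852 132.   ]] b [[553.758  48.75  132.   ]]
[[-0.     0.408  0.913]
 [-0.001  0.913 -0.408]
 [-1.    -0.001 -0.   ]]
```

>>> move_arm([
  [20,-30,30,0.08,-1],
  [50,-75,54,0.16,-1],
  [85,-120,54,0.26,-0.5],
  [120,-168,54,0.36,0.09],
  [155,-216,54,0.46,0.09],
  [190,-265,54,0.56,0.09],
  [225,-315,54,0.66,0.09],
  [260,-365,54,0.76,0.09],
  [295,-415,54,0.84,0.09],
  [330,-465,54,0.895,0.09],
  [352,-495,54,0.895,0.09],
  [352,-495,54,0.895,0.09],
])

```text
t: 1.65
ee_pos: [608.0, 72.9, 250.0]
orientation: [-0.37, 1.539, 0.368]
ft_force: [-0.3, -0.2, -0.1]
width: 39.9
```

Run:
```python
from h import *
o=ctrl.get_obs();im=get_image("wrist")
cv2.imwrite("pics/w1.png",im)
import pickle;pickle.dump(o,open("w1.pkl","wb"))
print(o["t"],o["ee_pos"],R.from_rotvec(o["orientation"]).as_matrix()[:,1],o["width"],o["qpos"])
```

```text
1.65 [608.012  72.88  250.036] [-0.453  0.891 -0.001] 39.92914323736437 [ 0.101  0.35   1.611 -0.001  1.181 -1.94 ]
```

View pics/w1.png

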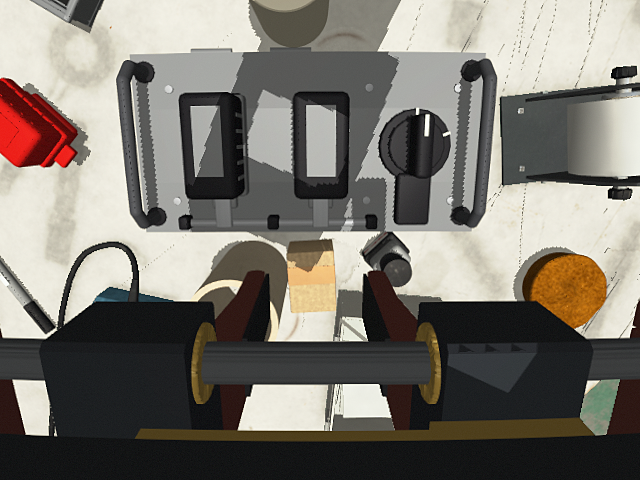

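Wrist view: the whole box, pack_a (211,145), pack_b (321,145), switch (425,145) and lock bar (y≈222). I'll enlarge it to refine.

Run:
```python
import cv2
im=cv2.imread("pics/w1.png")
cv2.imwrite("pics/c4.png",cv2.resize(im[45:240,115:315],None,fx=4,fy=3,interpolation=cv2.INTER_CUBIC))
cv2.imwrite("pics/c5.png",cv2.resize(im[45:240,310:510],None,fx=4,fy=3,interpolation=cv2.INTER_CUBIC))
```

```text
(no output)
```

View pics/c4.png

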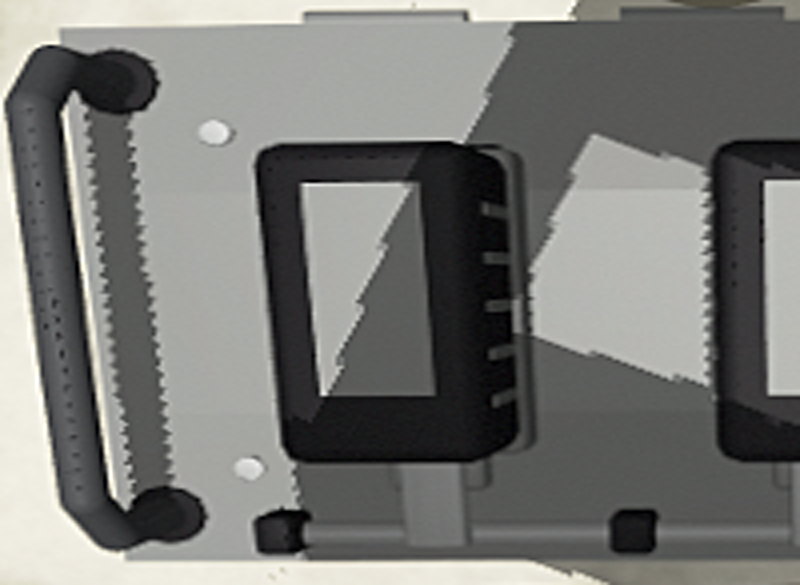

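View pics/c5.png

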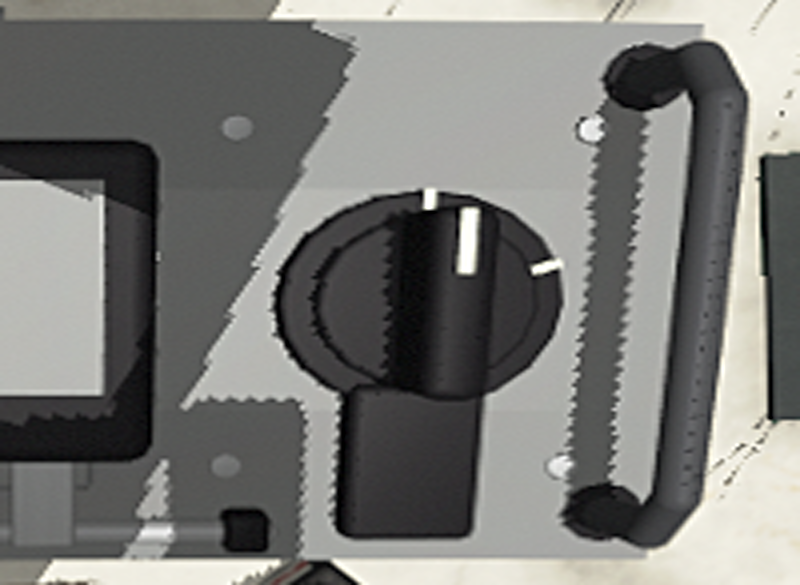

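Run:
```python
from h import *
import pickle
o=pickle.load(open("w1.pkl","rb"));w=calibration("wrist");v=wview(w,o)
def c4(p):return (np.array(p)+.5)/[4,3]-.5+[115,45]
def c5(p):return (np.array(p)+.5)/[4,3]-.5+[310,45]
P=np.array([(-77,-150,80),(77,-150,80),(-77,150,80),(77,150,80),(0,-74,132),(0,11,132)],float)
u=np.array([c4((60,28)),c4((125,560)),c5((705,24)),c5((648,557)),c4((369,287)),(320.5,140.8)])
for n in (4,6):
  p,r=fit([(w,v,P[:n],u[:n])],[559,39,.475]);print(p);print(r.T)
for q in [(-25,92,121),(0,92,121),(-42,-74,132),(-40,-53,132),(-40,-95,132),(40,-53,132),(40,-95,132)]:
  a=proj(w,b2w(p,q),v)[0]; print(q,a,"c4",(a-[115,45])*[4,3],"c5",(a-[310,45])*[4,3])
# free z of labels?
for nm,q in [("sw",(0,92,107)),("a",(0,-74,132)),("b",(0,11,132))]: print(nm,b2w(p,q))
# crate: view in side at all?
```

```text
[558.288  38.123   0.474]
[[-0.54   0.007  0.457  0.055]
 [-0.376  0.48  -0.538  0.818]]
[557.602  37.607   0.473]
[[-0.762 -0.288  0.396 -0.064  0.049  0.471]
 [-1.518 -0.485 -1.518 -0.005  5.282  4.196]]
(-25, 92, 121) [427.631 111.356] c4 [1250.522  199.069] c5 [470.522 199.069]
(0, 92, 121) [425.808 144.945] c4 [1243.232  299.835] c5 [463.232 299.835]
(-42, -74, 132) [203.579  86.581] c4 [354.316 124.742] c5 [-425.684  124.742]
(-40, -53, 132) [232.521  89.094] c4 [470.085 132.281] c5 [-309.915  132.281]
(-40, -95, 132) [175.161  89.919] c4 [240.645 134.756] c5 [-539.355  134.756]
(40, -53, 132) [237.374 198.729] c4 [489.494 461.188] c5 [-290.506  461.188]
(40, -95, 132) [183.13  198.982] c4 [272.521 461.947] c5 [-507.479  461.947]
sw [[515.677 119.498 107.   ]]
a [[591.325 -28.263 132.   ]]
b [[552.59   47.398 132.   ]]
```

>>> move_arm([
  [-46,24,-20,0.003,0.09],
  [-92,47,-50,0.003,0.09],
  [-92,47,-80,0.003,0.09],
  [-92,47,-100,0.003,0.09],
  [-92,47,-120,0.003,0.09],
  [-92,47,-138,0.003,0.09],
  [-92,47,-152,0.003,0.09],
  [-92,47,-152,0.003,0.09],
  [-92,47,-152,0.003,0.09],
])

```text
t: 2.82
ee_pos: [515.2, 121.7, 98.5]
orientation: [-0.373, 1.539, 0.372]
ft_force: [-0.1, -0.4, -0.8]
width: 40.1
```

Run:
```python
from h import *
o=ctrl.get_obs();im=get_image("wrist")
sc=get_image("scene");sd=get_image("side")
f=lambda i:cv2.resize(i,(800,600))
cv2.imwrite("pics/w2.png",im)
a=cv2.resize(sc[180:300,240:380],(400,343),interpolation=3);b=cv2.resize(sd[180:300,250:390],(400,343),interpolation=3)
cv2.imwrite("pics/m2.png",np.hstack([a,b]))
print(o["t"],o["ee_pos"],R.from_rotvec(o["orientation"]).as_matrix()[:,1],o["width"],o["ft_force"])
```

```text
2.825 [515.223 121.651  98.502] [-0.458  0.889 -0.001] 40.10388679189726 [-0.089 -0.397 -0.796]
```

View pics/w2.png

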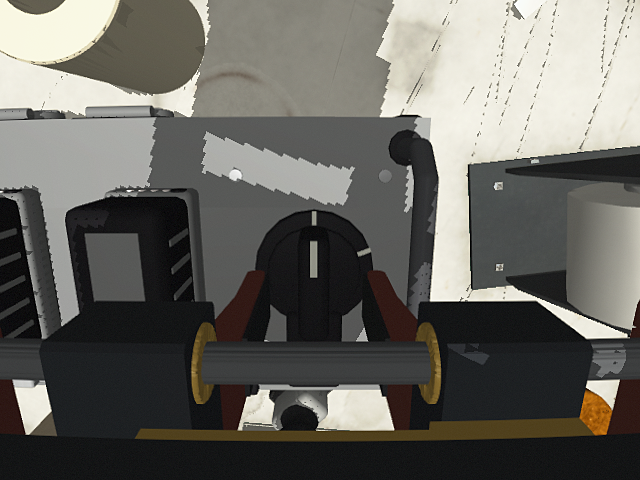

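View pics/m2.png

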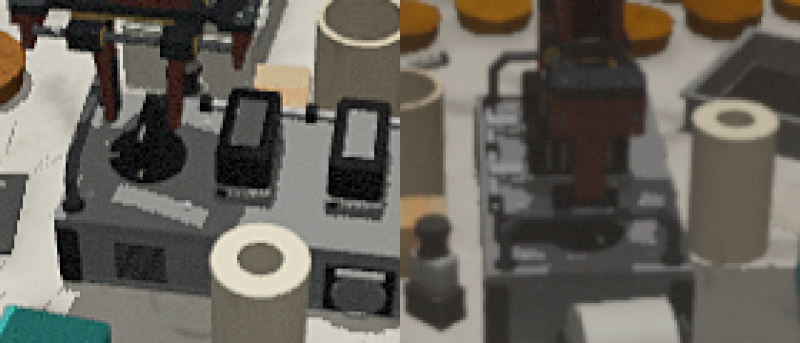

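>>> move_arm([
  [1,-1.5,-1,0,0.3],
  [1,-1.5,-1,0,0.8],
  [1,-1.5,-1,0,1],
  [1,-1.5,-1,0,1],
  [1,-1.5,-1,0,1],
])

```text
t: 3.6
ee_pos: [516.5, 119.9, 97.6]
orientation: [-0.373, 1.538, 0.372]
ft_force: [0.4, -0.1, 0.4]
width: 0.2
```

>>> move_arm([
  [0,0,0,-0.12,1],
  [0,0,0,-0.26,1],
  [0,0,0,-0.4,1],
  [0,0,0,-0.54,1],
  [0,0,0,-0.68,1],
  [0,0,0,-0.82,1],
  [0,0,0,-0.96,1],
  [0,0,0,-1.08,1],
  [0,0,0,-1.18,1],
  [0,0,0,-1.21,1],
  [0,0,0,-1.21,1],
])

```text
t: 4.97
ee_pos: [516.5, 119.9, 97.6]
orientation: [0.573, 1.494, -0.575]
ft_force: [-0.3, 0.6, -0.3]
width: 0.3
```

Run:
```python
from h import *
o=ctrl.get_obs();im=get_image("wrist")
cv2.imwrite("pics/w3.png",im)
y=R.from_rotvec(o["orientation"]).as_matrix()[:,1]
print(o["t"],o["ee_pos"],np.arctan2(y[1],y[0]),o["width"],o["ft_force"],o["moment"])
```

```text
4.975 [516.463 119.895  97.642] 0.8370247735247585 0.26765829134877117 [-0.303  0.578 -0.295] [-0.029  0.004  0.008]
```

View pics/w3.png

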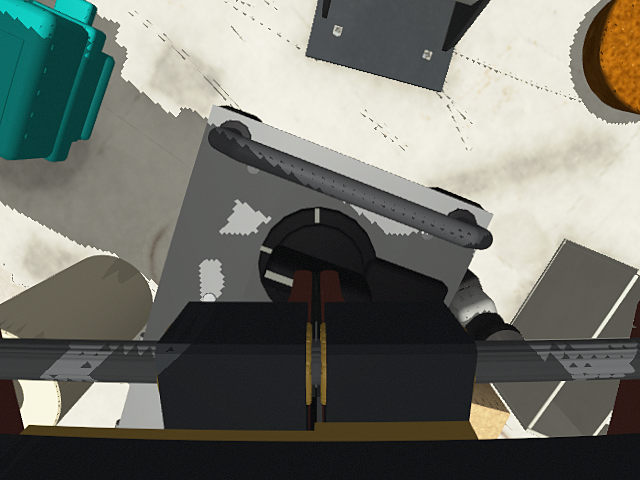

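Run:
```python
from h import *
o=ctrl.get_obs();w=calibration("wrist");v=wview(w,o)
box=[558.29,38.12,.474]
print(o["ee_pos"],proj(w,o["ee_pos"],v),proj(w,o["ee_pos"]+[0,0,19],v))
for q in [(0,92,80),(0,92,91),(0,92,121),(-25,92,121),(25,92,121),(-25,92,91),(62,138,80),(-62,138,80)]: print(q,proj(w,b2w(box,q),v)[0])
im=cv2.imread("pics/w3.png");cv2.imwrite("pics/c6.png",cv2.resize(im[180:320,210:500],None,fx=2.7,fy=2.7,interpolation=3))
im=cv2.imread("pics/w2.png");cv2.imwrite("pics/c7.png",cv2.resize(im[180:420,180:480],None,fx=2.5,fy=2.5,interpolation=3))
sc=get_image("scene");sd=get_image("side")
a=cv2.resize(sc[180:300,240:380],(400,343),interpolation=3);b=cv2.resize(sd[180:300,250:390],(400,343),interpolation=3)
cv2.imwrite("pics/m3.png",np.hstack([a,b]))
```

```text
[516.467 119.895  97.636] [[316.733 273.505]] [[316.752 287.544]]
(0, 92, 80) [316.619 262.301]
(0, 92, 91) [316.623 268.857]
(0, 92, 121) [316.636 290.795]
(-25, 92, 121) [262.234 271.309]
(25, 92, 121) [369.654 309.668]
(-25, 92, 91) [270.055 251.951]
(62, 138, 80) [458.498 224.037]
(-62, 138, 80) [232.989 137.056]
```

View pics/c6.png

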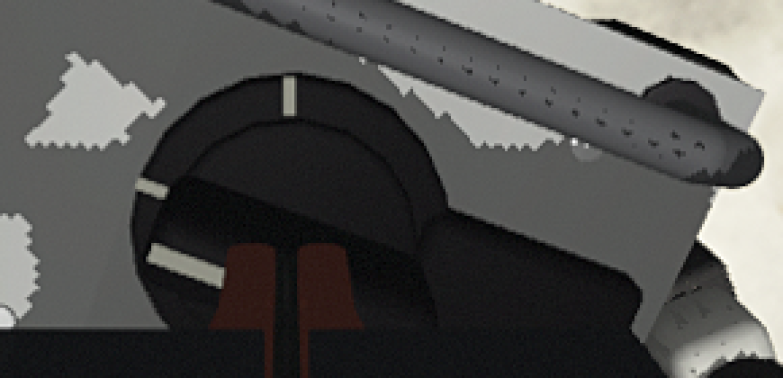

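View pics/c7.png

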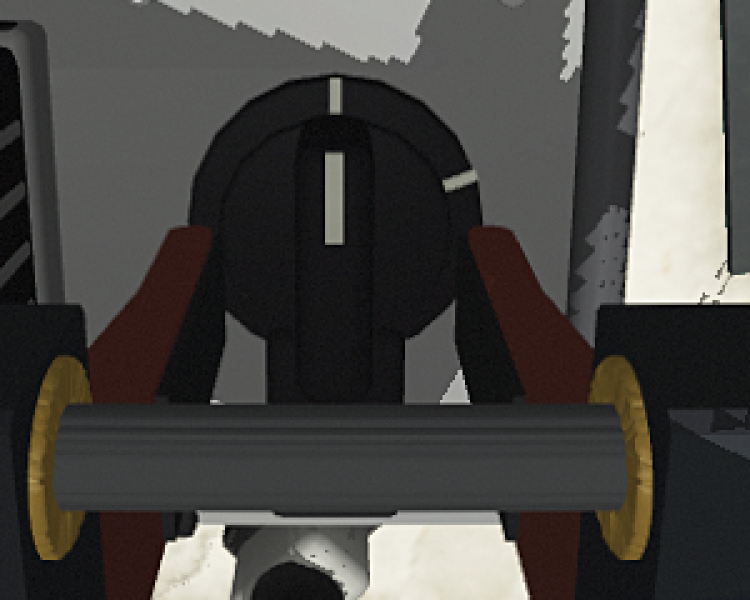

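View pics/m3.png

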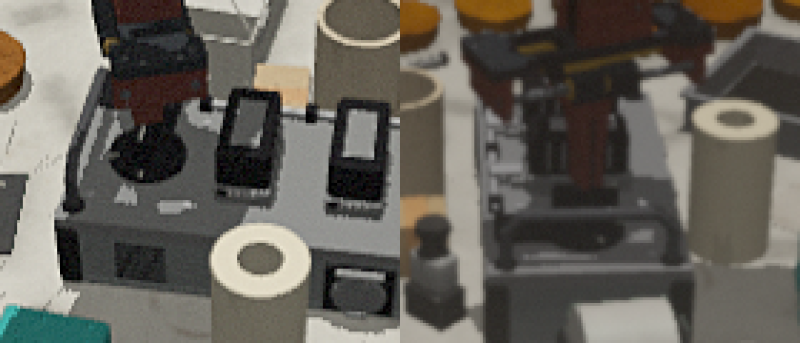

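```bash
python3 - <<'E'
from h import *
sc=calibration("scene")
t=np.array([515.22,121.65,98.5]);y=np.array([-.458,.889,0])
for z in (98.5,110,121):
  for s in (-30,-20,20,30): 
    p=t+y*s;p[2]=z;a=proj(sc,p)[0];print(z,s,a,(a-[240,180])/.35)
w=calibration("wrist");o=ctrl.get_obs();v=wview(w,o)
Rm=R.from_rotvec(o["orientation"]).as_matrix()
for x in (0,-10,-19,-25,-30):
  for zz in (-10,-5,0,): print(x,zz,proj(w,o["ee_pos"]+Rm@[x,0,zz],v)[0])
E
python3 - <<'E'
import cv2
im=cv2.imread("pics/m2.png");cv2.imwrite("pics/c8.png",cv2.resize(im[0:220,50:330],None,fx=2.7,fy=2.7,interpolation=3))
E
```

```text
98.5 -30 [303.626 230.907] [181.788 145.449]
98.5 -20 [299.225 230.451] [169.215 144.147]
98.5 20 [281.736 228.642] [119.245 138.978]
98.5 30 [277.393 228.194] [106.836 137.697]
110 -30 [303.508 227.066] [181.452 134.475]
110 -20 [299.076 226.612] [168.787 133.177]
110 20 [281.459 224.809] [118.454 128.027]
110 30 [277.085 224.363] [105.956 126.75 ]
121 -30 [303.395 223.339] [181.127 123.827]
121 -20 [298.931 222.886] [168.373 122.532]
121 20 [281.191 221.09 ] [117.689 117.401]
121 30 [276.786 220.646] [105.104 116.13 ]
0 -10 [316.755 253.945]
0 -5 [316.743 263.788]
0 0 [316.732 273.504]
-10 -10 [316.784 260.063]
-10 -5 [316.772 270.375]
-10 0 [316.76  280.547]
-19 -10 [316.814 266.143]
-19 -5 [316.8   276.917]
-19 0 [316.787 287.536]
-25 -10 [316.835 270.541]
-25 -5 [316.821 281.646]
-25 0 [316.807 292.583]
-30 -10 [316.853 274.442]
-30 -5 [316.839 285.837]
-30 0 [316.825 297.055]
```

View pics/c8.png

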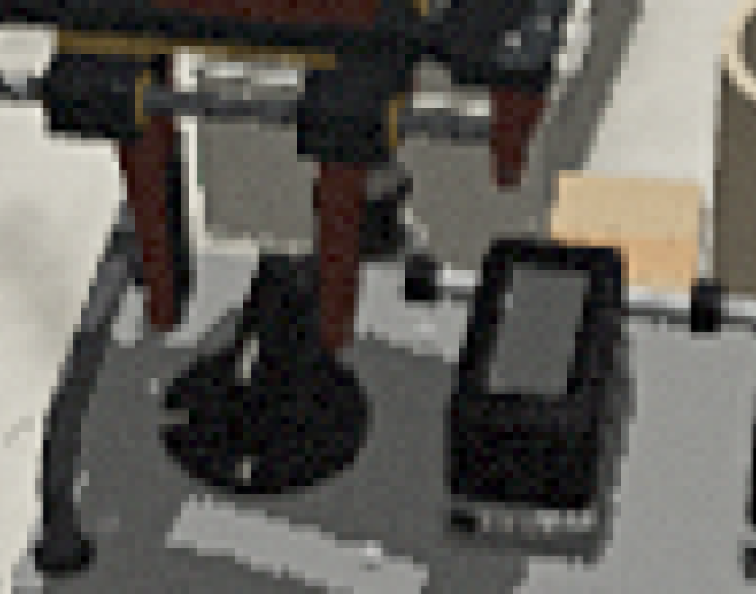

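```bash
python3 - <<'E'
from h import *
sd=calibration("side")
t=np.array([515.22,121.65,98.5]);y=np.array([-.458,.889,0])
for z in (98.5,110,121):
    p=t+y*25;p[2]=z;a=proj(sd,p)[0];print(z,a,(a-[250,180])/.35+[400,0])
print(ctrl.hold_point_z, [k for k in dir(ctrl) if k[0]!='_'])
E
python3 - <<'E'
import cv2
im=cv2.imread("pics/m2.png");cv2.imwrite("pics/c9.png",cv2.resize(im[100:300,480:730],None,fx=3,fy=3,interpolation=3))
im=cv2.imread("pics/m3.png");cv2.imwrite("pics/c10.png",cv2.resize(im[40:240,480:730],None,fx=3,fy=3,interpolation=3))
E
```

```text
98.5 [315.213 259.691] [586.323 227.69 ]
110 [315.321 255.036] [586.63  214.389]
121 [315.424 250.545] [586.927 201.558]
18.700000000000003 ['Unreachable', 'close_job', 'get_obs', 'hold_point_z']
```

View pics/c9.png

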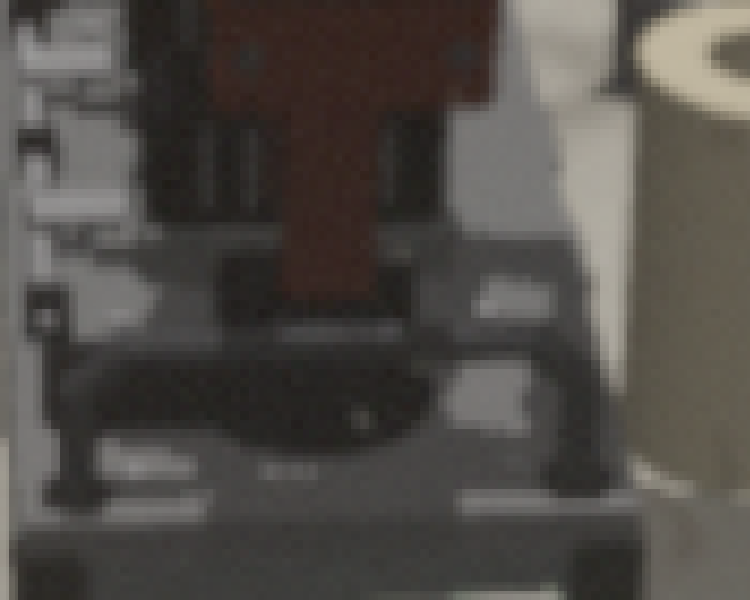

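View pics/c10.png

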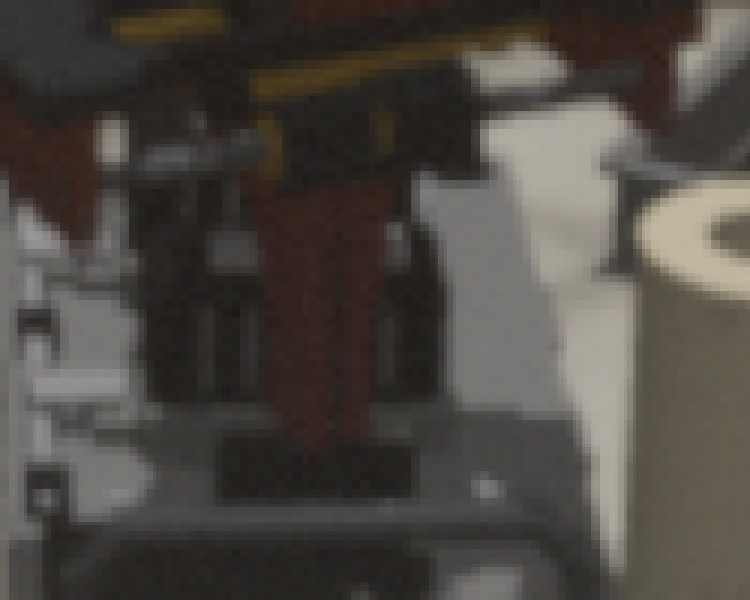

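The reading says the jaws shut on nothing (width 0.2) and the switch did not turn. Side crop c10 shows the finger tips just above the bar grip. By the images the real tips sit about 24 mm above the reported TCP. I'll reopen, turn back and go about 24 mm lower, watching the force.

>>> move_arm([
  [0,0,10,0.1,0.6],
  [0,0,15,0.25,0.09],
  [0,0,15,0.41,0.09],
  [0,0,15,0.57,0.09],
  [0,0,15,0.73,0.09],
  [0,0,15,0.89,0.09],
  [0,0,15,1.05,0.09],
  [0,0,15,1.18,0.09],
  [0,0,5,1.21,0.09],
  [0,0,-3,1.21,0.09],
  [0,0,-10,1.21,0.09],
  [0,0,-10,1.21,0.09],
])

```text
t: 6.62
ee_pos: [515.9, 119.7, 86.8]
orientation: [-0.373, 1.54, 0.372]
ft_force: [-0.4, -0.2, -0.2]
width: 39.8
```

>>> move_arm([
  [0,0,-5,0,0.09],
  [0,0,-10,0,0.09],
  [0,0,-13,0,0.09],
  [0,0,-13,0,0.09],
])

```text
t: 7.12
ee_pos: [515.7, 119.7, 73.5]
orientation: [-0.373, 1.54, 0.372]
ft_force: [0.4, -0.3, -0.3]
width: 39.8
```

```bash
cat > snap.py <<'E'
import sys
from h import *
tag=sys.argv[1]
o=ctrl.get_obs();sc=get_image("scene");sd=get_image("side")
x0,y0,x1,y1=map(int,sys.argv[2].split(","));X0,Y0,X1,Y1=map(int,sys.argv[3].split(","))
a=cv2.resize(sc[y0:y1,x0:x1],(400,int(400*(y1-y0)/(x1-x0))),interpolation=3)
b=cv2.resize(sd[Y0:Y1,X0:X1],(400,int(400*(Y1-Y0)/(X1-X0))),interpolation=3)
H=max(len(a),len(b));pad=lambda i:cv2.copyMakeBorder(i,0,H-len(i),0,0,0)
cv2.imwrite(f"pics/{tag}.png",np.hstack([pad(a),pad(b)]))
y=R.from_rotvec(o["orientation"]).as_matrix()[:,1]
print(o["t"],o["ee_pos"],np.arctan2(y[1],y[0]),o["width"],o["ft_force"],o["moment"])
E
python3 snap.py m4 255,190,345,270 270,190,360,270
```

```text
7.125 [515.696 119.736  73.543] 2.046022583509158 39.77251828954935 [ 0.428 -0.262 -0.348] [0.024 0.023 0.027]
```

View pics/m4.png

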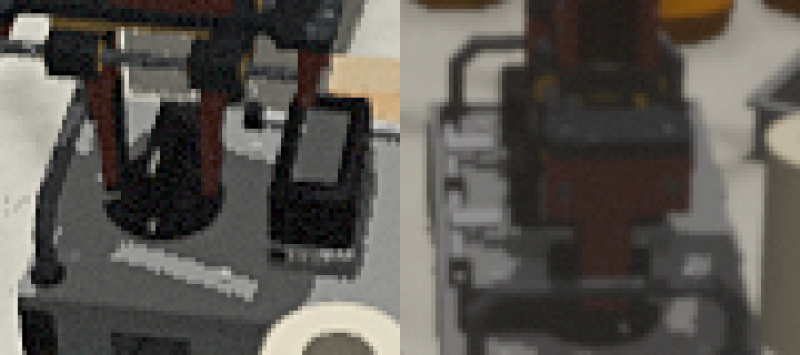

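>>> move_arm([
  [0.5,0,0.5,0,0.4],
  [0.5,0,0.5,0,1],
  [0.5,0,0.5,0,1],
  [0.5,0,0.5,0,1],
  [0.5,0,0.5,0,1],
])

```text
t: 7.85
ee_pos: [516.0, 120.8, 74.5]
orientation: [-0.372, 1.54, 0.373]
ft_force: [-2.4, 5.8, 3.0]
width: 13.9
```

>>> move_arm([
  [0,0,0,-0.1,1],
  [0,0,0,-0.22,1],
  [0,0,0,-0.34,1],
  [0,0,0,-0.46,1],
  [0,0,0,-0.58,1],
  [0,0,0,-0.7,1],
  [0,0,0,-0.82,1],
  [0,0,0,-0.94,1],
  [0,0,0,-1.06,1],
  [0,0,0,-1.16,1],
  [0,0,0,-1.2,1],
  [0,0,0,-1.2,1],
])

```text
t: 9.35
ee_pos: [516.1, 121.2, 74.5]
orientation: [0.569, 1.496, -0.566]
ft_force: [-0.4, 3.3, -0.7]
width: 13.8
```

Run:
```python
from h import *
o=ctrl.get_obs();im=get_image("wrist")
cv2.imwrite("pics/w5.png",im)
y=R.from_rotvec(o["orientation"]).as_matrix()[:,1]
print(o["t"],o["ee_pos"],np.arctan2(y[1],y[0]),o["width"],o["ft_force"],o["moment"])
```

```text
9.35 [516.077 121.194  74.511] 0.8457515557018974 13.754178012283484 [-0.42   3.32  -0.654] [ 0.563 -0.015 -0.041]
```

View pics/w5.png

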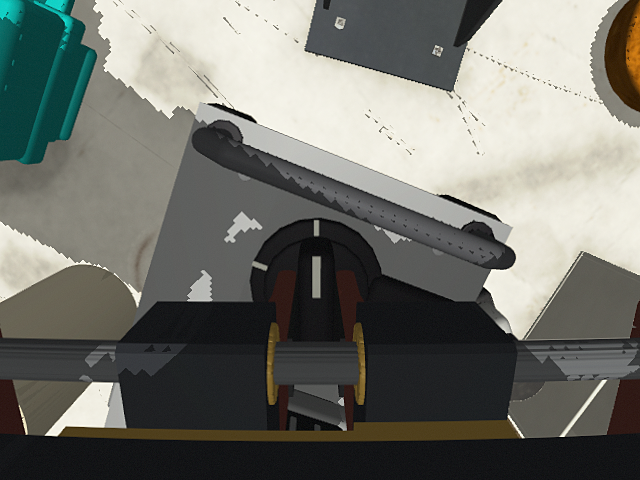

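>>> move_arm([
  [0,0,0,-0.03,1],
  [0,0,0,-0.05,1],
  [0,0,0,-0.05,1],
])

```text
t: 9.78
ee_pos: [516.1, 121.2, 74.5]
orientation: [0.607, 1.485, -0.604]
ft_force: [-0.7, 2.4, 0.3]
width: 14.2
```

>>> move_arm([
  [0,0,0,0.04,0.6],
  [0,0,0,0.04,0.2],
  [0,0,0,0.04,0.09],
  [0,0,20,0.04,0.09],
  [0,0,50,0.04,0.09],
  [0,0,85,0.15,0.09],
])

```text
t: 10.52
ee_pos: [515.5, 120.9, 160.0]
orientation: [0.488, 1.517, -0.487]
ft_force: [0.1, 0.2, -0.6]
width: 40.3
```

Run:
```python
from h import *
o=ctrl.get_obs();im=get_image("wrist")
cv2.imwrite("pics/w6.png",im)
y=R.from_rotvec(o["orientation"]).as_matrix()[:,1]
print(o["t"],o["ee_pos"],np.arctan2(y[1],y[0]),o["width"],o["ft_force"],o["moment"])
```

```text
10.525 [515.532 120.944 159.966] 0.9482847134099983 40.295148082507744 [ 0.061  0.169 -0.616] [-0.043  0.009  0.025]
```

View pics/w6.png

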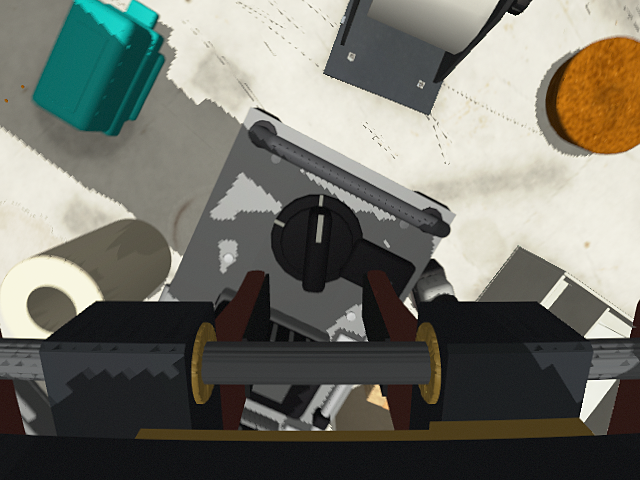

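The pointer at (320,225) is on the off mark, so the switch is off. Next is a hover over pack_a.

>>> move_arm([
  [0,0,15,0.16,0],
  [10,-20,15,0.32,-0.2],
  [25,-45,10,0.48,-0.4],
  [38,-75,5,0.64,-0.4],
  [52,-100,0,0.8,-0.4],
  [65,-125,-5,0.95,-0.4],
  [76,-148,-10,1.09,-0.4],
  [76.5,-148,-20,1.096,-0.4],
  [76.5,-148,-20,1.096,-0.4],
])

```text
t: 11.7
ee_pos: [593.6, -26.0, 143.4]
orientation: [-0.368, 1.54, 0.379]
ft_force: [-0.3, -0.6, 0.7]
width: 61.5
```

Run:
```python
from h import *
o=ctrl.get_obs();im=get_image("wrist")
cv2.imwrite("pics/w7.png",im)
y=R.from_rotvec(o["orientation"]).as_matrix()[:,1]
print(o["t"],o["ee_pos"],np.arctan2(y[1],y[0]),o["width"],o["ft_force"],o["moment"])
w=calibration("wrist");v=wview(w,o)
for box in ([558.29,38.12,.474],):
  for q in [(-40,-53,132),(-40,-95,132),(-77,-150,80),(-77,150,80),(-40,32,132),(-40,-10,132)]: print(q,proj(w,b2w(box,q),v)[0])
cv2.imwrite("pics/c11.png",cv2.resize(im[80:310,160:480],None,fx=2.5,fy=2.5,interpolation=3))
```

```text
11.7 [593.643 -26.038 143.361] 2.0469708286003527 61.47125646918538 [-0.291 -0.552  0.743] [0.079 0.072 0.02 ]
(-40, -53, 132) [359.185 187.447]
(-40, -95, 132) [274.152 187.286]
(-77, -150, 80) [189.815 115.695]
(-77, 150, 80) [669.437 122.399]
(-40, 32, 132) [527.234 188.535]
(-40, -10, 132) [445.306 187.872]
```

View pics/c11.png

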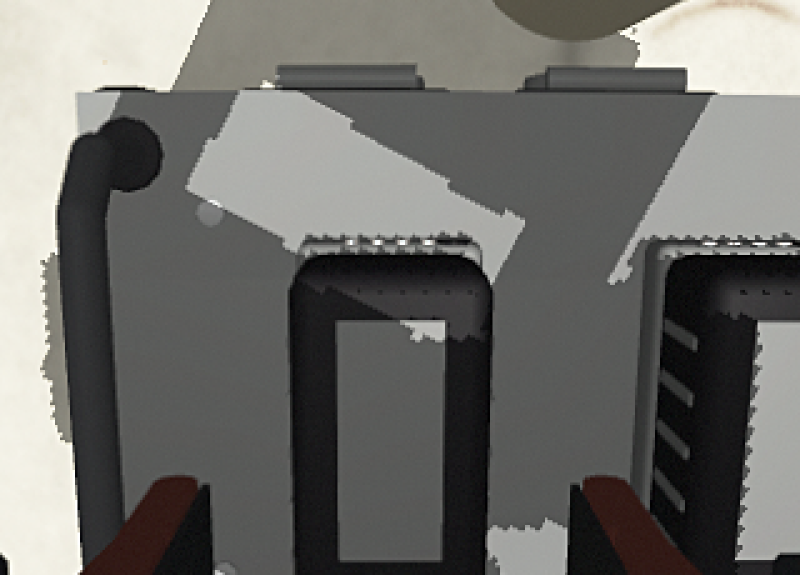

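View pics/w7.png

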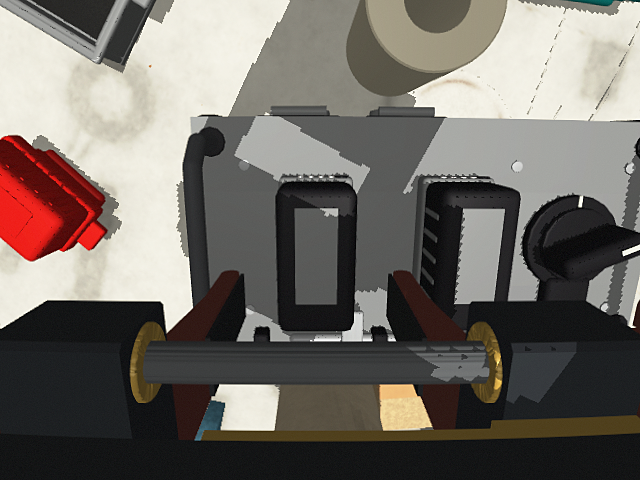

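>>> move_arm([
  [-1,-1.5,-15,0,-0.4],
  [-1,-1.5,-35,0,-0.4],
  [-1,-1.5,-52,0,-0.4],
  [-1,-1.5,-64,0,-0.4],
  [-1,-1.5,-69,0,-0.4],
  [-1,-1.5,-69,0,-0.1],
  [-1,-1.5,-69,0,0.3],
  [-1,-1.5,-69,0,1],
  [-1,-1.5,-69,0,1],
  [-1,-1.5,-69,0,1],
])

```text
t: 13.0
ee_pos: [593.2, -27.0, 75.5]
orientation: [-0.369, 1.538, 0.38]
ft_force: [-2.8, 2.8, 5.0]
width: 41.7
```

```bash
python3 snap.py m8 280,190,410,300 270,170,370,255
```

```text
13.0 [593.198 -27.047  75.496] 2.0479645656459615 41.685534826831244 [-2.813  2.762  5.043] [0.611 0.368 0.006]
```

View pics/m8.png

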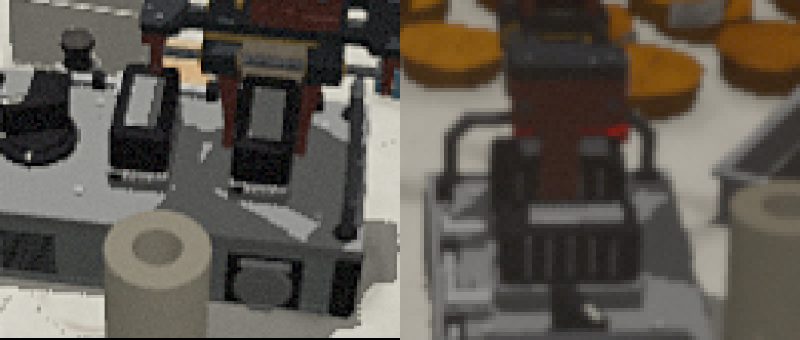

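>>> move_arm([
  [0,0,5,0,1],
  [0,0,10,0,1],
  [0,0,16,0,1],
  [0,0,24,0,1],
  [0,0,34,0,1],
  [0,0,48,0,1],
  [0,0,65,0,1],
  [0,0,85,0,1],
  [0,0,105,0,1],
  [0,0,105,0,1],
])

```text
t: 14.35
ee_pos: [594.7, -27.1, 183.0]
orientation: [-0.37, 1.534, 0.378]
ft_force: [-0.6, -0.0, -3.7]
width: 41.9
```

```bash
python3 snap.py m9 280,150,410,300 270,130,370,255
```

```text
14.35 [594.701 -27.146 183.007] 2.0480126414298563 41.89596903734864 [-0.577 -0.032 -3.74 ] [ 0.06  -0.007 -0.031]
```

View pics/m9.png

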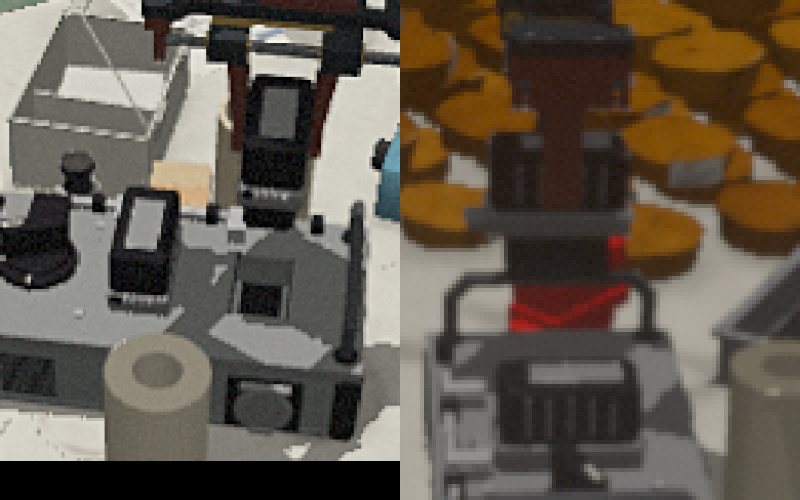

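>>> move_arm([
  [-3,-30,20,-0.05,1],
  [-10,-75,40,-0.13,1],
  [-18,-125,55,-0.22,1],
  [-28,-175,60,-0.33,1],
  [-38,-220,60,-0.44,1],
  [-44,-255,60,-0.53,1],
  [-47,-274,60,-0.556,1],
  [-47,-274,60,-0.556,1],
  [-47,-274,60,-0.556,1],
])

```text
t: 15.58
ee_pos: [546.1, -299.9, 240.2]
orientation: [0.066, 1.568, -0.055]
ft_force: [0.2, -0.1, -3.7]
width: 41.9
```

Run:
```python
from h import *
import pickle
o=ctrl.get_obs();im=get_image("wrist");pickle.dump(o,open("w10.pkl","wb"))
cv2.imwrite("pics/w10.png",im)
y=R.from_rotvec(o["orientation"]).as_matrix()[:,1]
print(o["t"],o["ee_pos"],np.arctan2(y[1],y[0]),o["width"],o["ft_force"],o["moment"])
```

```text
15.575 [ 546.116 -299.935  240.21 ] 1.4934497283203385 41.923944887048165 [ 0.217 -0.108 -3.665] [ 0.005  0.011 -0.022]
```

View pics/w10.png

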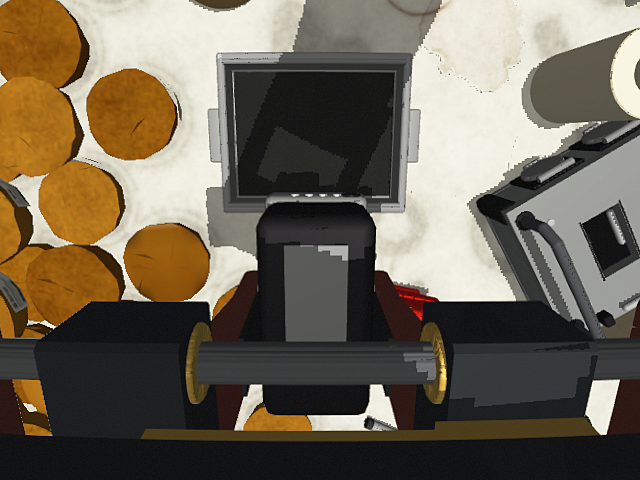

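Run:
```python
import cv2
im=cv2.imread("pics/w10.png")
cv2.imwrite("pics/c12.png",cv2.resize(im[40:220,205:425],None,fx=3.5,fy=3.3,interpolation=3))
```

```text
(no output)
```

View pics/c12.png

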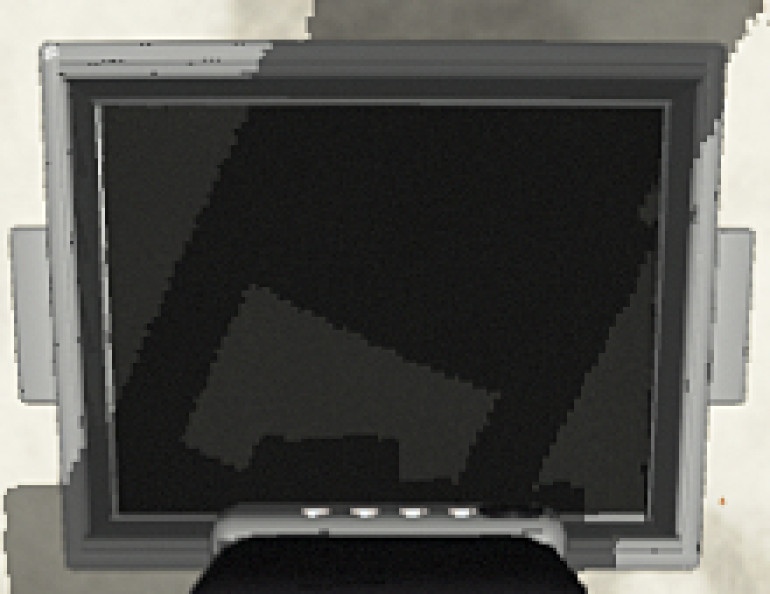

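Run:
```python
from h import *
import pickle
o=pickle.load(open("w10.pkl","rb"));w=calibration("wrist");v=wview(w,o)
s=np.array([3.5,3.3])
u=crop([(40,42),(725,42),(698,570),(66,570),(65,78),(705,78),(100,104),(666,104),(645,518),(115,518)],s,(205,40))
P=np.array([(-68.5,-86,42),(-68.5,86,42),(68.5,86,42),(68.5,-86,42),(-63.5,-81,42),(-63.5,81,42),(-63.5,-81,5),(-63.5,81,5),(63.5,81,5),(63.5,-81,5)],float)
p,r=fit([(w,v,P,u)],[478,-295,-.08]);print(p);print(r.T)
print(b2w(p,[(0,36,5),(0,-36,5)]))
```

```text
[ 478.594 -296.273   -0.079]
[[ 2.252 -2.366 -1.912  1.86   0.877 -2.402 -1.097  0.603  1.293 -0.258]
 [ 4.995  5.542 -4.604 -4.729 -0.107  0.392 -1.342 -0.904  0.522  0.39 ]]
[[ 481.425 -260.385    5.   ]
 [ 475.764 -332.162    5.   ]]
```

>>> move_arm([
  [-20,-10,0,-0.0015,1],
  [-45,-20,-15,-0.0015,1],
  [-66,-29,-40,-0.0015,1],
  [-73,-32,-70,-0.0015,1],
  [-73,-32,-105,-0.0015,1],
  [-73,-32,-140,-0.0015,1],
  [-73,-32,-168,-0.0015,1],
  [-73,-32,-188,-0.0015,1],
  [-73,-32,-199,-0.0015,1],
  [-73,-32,-203,-0.0015,1],
  [-73,-32,-203,-0.0015,1],
])

```text
t: 17.0
ee_pos: [473.5, -332.0, 37.9]
orientation: [0.067, 1.567, -0.056]
ft_force: [-0.1, 0.3, -3.2]
width: 41.6
```

```bash
python3 snap.py m11 380,220,530,410 270,130,450,255
```

```text
17.0 [ 473.466 -331.957   37.871] 1.492494203519145 41.61247995486748 [-0.145  0.346 -3.165] [ 0.052  0.039 -0.006]
```

View pics/m11.png

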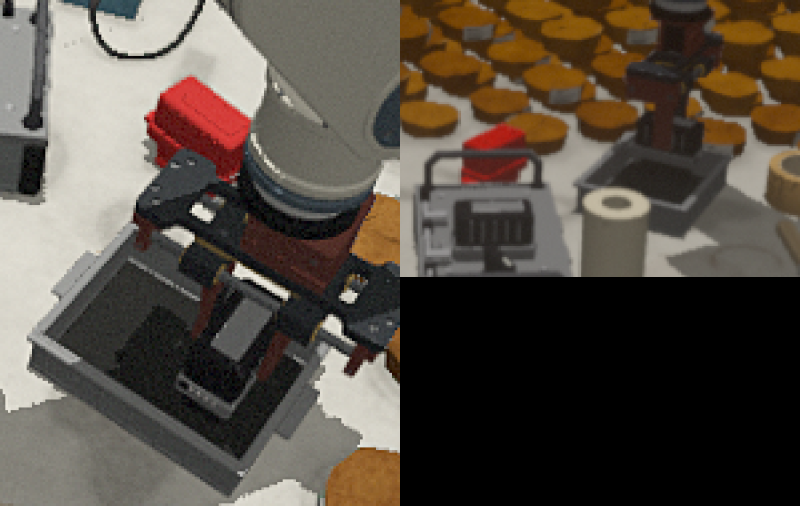

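>>> move_arm([
  [0,0,-2,0,1],
  [0,0,-3.5,0,1],
  [0,0,-5,0,1],
  [0,0,-6.5,0,1],
  [0,0,-7.5,0,1],
  [0,0,-7.5,0,1],
])

```text
t: 17.85
ee_pos: [473.7, -332.1, 30.6]
orientation: [0.066, 1.567, -0.057]
ft_force: [-0.7, -0.1, -4.5]
width: 41.9
```

>>> move_arm([
  [0,0,-0.7,0,1],
  [0,0,-1.4,0,1],
  [0,0,-2,0,1],
  [0,0,-2,0,1],
])

```text
t: 18.35
ee_pos: [473.8, -332.1, 29.1]
orientation: [0.066, 1.567, -0.057]
ft_force: [-1.2, 1.9, 5.1]
width: 42.0
```

>>> move_arm([
  [0,0,0,0,0],
  [0,0,0,0,-0.2],
  [0,0,0,0,-0.35],
  [0,0,0,0,-0.35],
  [0,0,10,0,-0.35],
  [0,0,30,0,-0.35],
  [0,0,60,0,-0.35],
  [0,0,100,0,-0.35],
  [0,0,130,0,-0.35],
])

```text
t: 19.48
ee_pos: [474.4, -332.6, 162.5]
orientation: [0.065, 1.564, -0.058]
ft_force: [0.2, 0.0, -0.9]
width: 59.6
```

```bash
python3 snap.py m12 380,220,530,410 270,130,450,255
```

```text
19.475 [ 474.435 -332.587  162.48 ] 1.4924097361094948 59.55927321282235 [ 0.179  0.002 -0.891] [-0.009 -0.055  0.006]
```

View pics/m12.png

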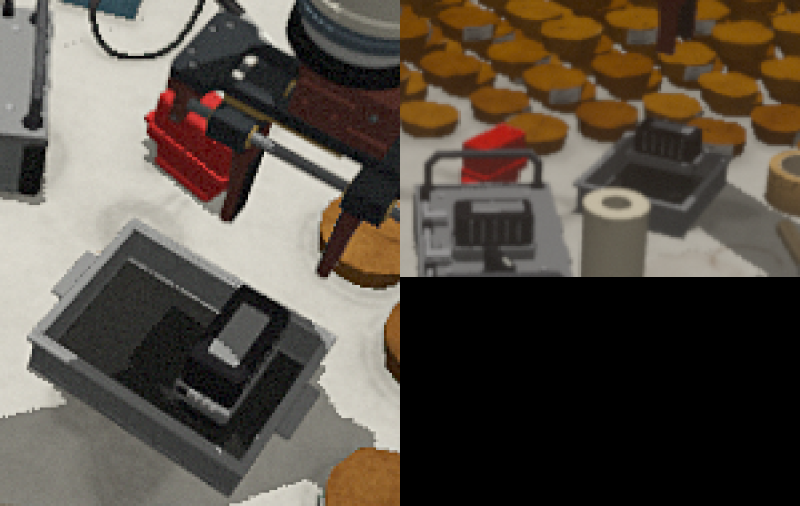

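>>> move_arm([
  [5,25,15,0.03,-0.35],
  [14,70,20,0.09,-0.35],
  [25,120,20,0.17,-0.35],
  [36,172,20,0.25,-0.35],
  [46,224,20,0.33,-0.35],
  [57,276,20,0.41,-0.35],
  [68,326,10,0.49,-0.4],
  [76,364,-5,0.54,-0.4],
  [79,380.5,-18,0.554,-0.4],
  [79,380.5,-19,0.554,-0.4],
  [79,380.5,-19,0.554,-0.4],
])

```text
t: 20.95
ee_pos: [554.9, 45.7, 145.3]
orientation: [-0.368, 1.53, 0.375]
ft_force: [-0.6, 0.4, -0.2]
width: 61.8
```

Run:
```python
from h import *
o=ctrl.get_obs();im=get_image("wrist")
cv2.imwrite("pics/w13.png",im)
y=R.from_rotvec(o["orientation"]).as_matrix()[:,1]
print(o["t"],o["ee_pos"],np.arctan2(y[1],y[0]),o["width"],o["ft_force"],o["moment"])
w=calibration("wrist");v=wview(w,o)
for box in ([558.29,38.12,.474],):
  for q in [(-40,32,132),(-40,-10,132),(40,32,132),(40,-10,132)]: print(q,proj(w,b2w(box,q),v)[0])
```

```text
20.95 [554.889  45.657 145.316] 2.0451973963018655 61.81931638231796 [-0.618  0.442 -0.209] [ 0.046 -0.014 -0.027]
(-40, 32, 132) [365.794 190.319]
(-40, -10, 132) [281.583 190.238]
(40, 32, 132) [360.992 335.5  ]
(40, -10, 132) [284.645 335.519]
```

View pics/w13.png

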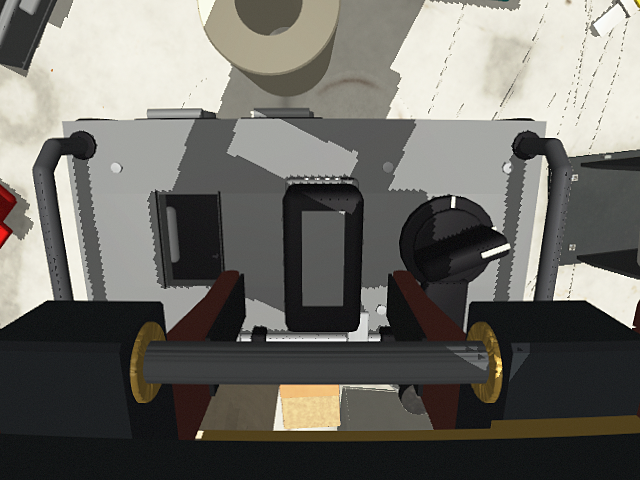

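>>> move_arm([
  [-1.6,2.4,-10,0,-0.4],
  [-1.6,2.4,-32,0,-0.4],
  [-1.6,2.4,-50,0,-0.4],
  [-1.6,2.4,-64,0,-0.4],
  [-1.6,2.4,-70,0,-0.4],
  [-1.6,2.4,-70,0,-0.1],
  [-1.6,2.4,-70,0,0.3],
  [-1.6,2.4,-70,0,1],
  [-1.6,2.4,-70,0,1],
  [-1.6,2.4,-70,0,1],
])

```text
t: 22.25
ee_pos: [553.8, 48.2, 76.1]
orientation: [-0.368, 1.529, 0.374]
ft_force: [-0.8, 3.6, 5.9]
width: 42.3
```

>>> move_arm([
  [0,0,5,0,1],
  [0,0,10,0,1],
  [0,0,16,0,1],
  [0,0,24,0,1],
  [0,0,34,0,1],
  [0,0,48,0,1],
  [0,0,65,0,1],
  [0,0,85,0,1],
  [0,0,108,0,1],
  [0,0,115,0,1],
])

```text
t: 23.5
ee_pos: [555.0, 48.3, 193.5]
orientation: [-0.368, 1.525, 0.374]
ft_force: [-0.3, -0.3, -4.4]
width: 41.5
```

```bash
python3 snap.py m14 250,150,410,300 270,130,370,255; python3 -c "
from h import *
print(R.from_rotvec(ctrl.get_obs()['orientation']).as_matrix())"
```

```text
23.5 [554.985  48.323 193.505] 2.0447413613579526 41.52183735428659 [-0.331 -0.259 -4.432] [ 0.059  0.026 -0.023]
[[ 0.011 -0.456  0.89 ]
 [ 0.007  0.89   0.456]
 [-1.     0.001  0.013]]
```

View pics/m14.png

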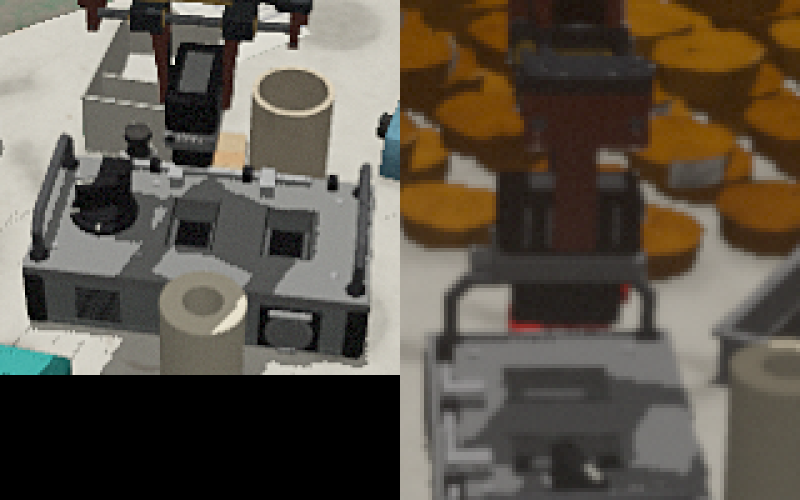

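>>> move_arm([
  [-4,-18,8,-0.03,1],
  [-14,-55,10,-0.1,1],
  [-26,-103,10,-0.18,1],
  [-38,-152,10,-0.27,1],
  [-50,-202,10,-0.36,1],
  [-62,-250,10,-0.45,1],
  [-71,-286,0,-0.52,1],
  [-76,-306,-15,-0.55,1],
  [-76.6,-308.5,-40,-0.553,1],
  [-76.6,-308.5,-65,-0.553,1],
  [-76.6,-308.5,-75,-0.553,1],
  [-76.6,-308.5,-75,-0.553,1],
])

```text
t: 25.1
ee_pos: [477.2, -259.7, 116.5]
orientation: [0.063, 1.559, -0.061]
ft_force: [-0.1, -0.1, -4.5]
width: 41.7
```

```bash
python3 snap.py m15 380,220,530,410 270,130,450,255
```

```text
25.1 [ 477.234 -259.727  116.488] 1.4920569185749377 41.67518267751899 [-0.129 -0.069 -4.489] [0.014 0.032 0.065]
```

View pics/m15.png

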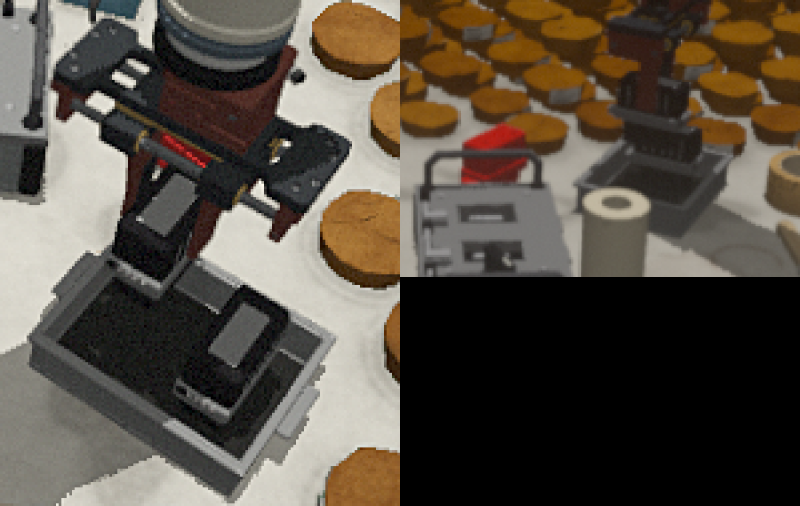

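>>> move_arm([
  [1,0,-18,0,1],
  [1,0,-40,0,1],
  [1,0,-58,0,1],
  [1,0,-71,0,1],
  [1,0,-78,0,1],
  [1,0,-81,0,1],
  [1,0,-82.5,0,1],
  [1,0,-82.5,0,1],
])

```text
t: 26.2
ee_pos: [479.5, -260.5, 35.7]
orientation: [0.061, 1.556, -0.062]
ft_force: [-0.1, 0.1, -4.0]
width: 41.9
```

>>> move_arm([
  [0,0,-1,0,1],
  [0,0,-2,0,1],
  [0,0,-3,0,1],
  [0,0,-3.5,0,1],
  [0,0,-3.5,0,1],
])

```text
t: 26.82
ee_pos: [479.5, -260.5, 32.1]
orientation: [0.061, 1.556, -0.062]
ft_force: [-0.9, 0.0, -3.9]
width: 41.9
```

>>> move_arm([
  [0,0,-0.8,0,1],
  [0,0,-1.6,0,1],
  [0,0,-2.3,0,1],
  [0,0,-2.3,0,1],
])

```text
t: 27.32
ee_pos: [479.6, -260.5, 30.2]
orientation: [0.061, 1.556, -0.062]
ft_force: [-0.4, 0.8, 2.2]
width: 41.8
```

>>> move_arm([
  [0,0,-0.4,0,1],
  [0,0,-0.4,0,0.02],
  [0,0,-0.4,0,-0.15],
  [0,0,-0.4,0,-0.3],
  [0,0,-0.4,0,-0.3],
  [0,0,10,0,-0.3],
  [0,0,30,0,-0.3],
  [0,0,60,0,-0.3],
  [0,0,100,0,-0.3],
  [0,0,150,0,-0.3],
  [-10,20,190,0,-0.3],
])

```text
t: 28.7
ee_pos: [470.4, -241.3, 223.0]
orientation: [0.061, 1.553, -0.064]
ft_force: [0.0, 0.5, -1.1]
width: 57.0
```

```bash
python3 snap.py m16 380,220,530,410 270,130,450,255
```

```text
28.7 [ 470.422 -241.256  223.03 ] 1.491079812495396 57.02136216753933 [ 0.012  0.531 -1.115] [0.007 0.019 0.026]
```

View pics/m16.png

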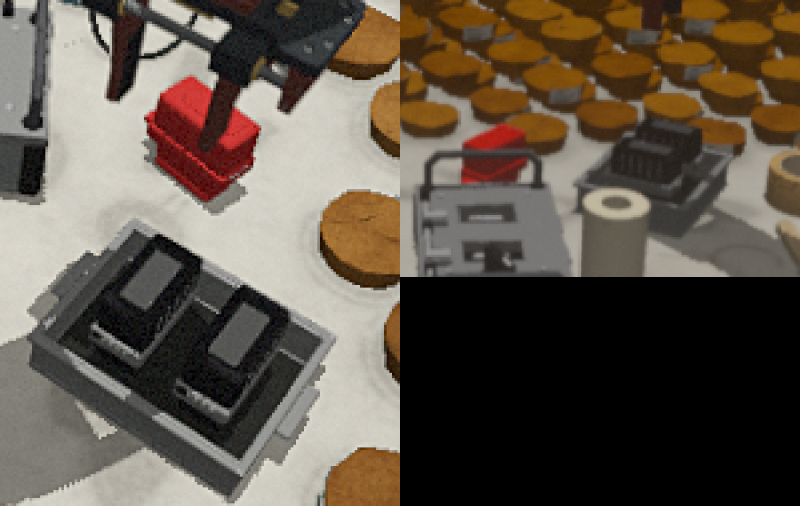

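Both packs stand upright in the crate. Last, a full check of the scene and the switch.

Run:
```python
from h import *
sc=get_image("scene");sd=get_image("side");cv2.imwrite("pics/scF.png",sc);cv2.imwrite("pics/sdF.png",sd)
a=cv2.imread("pics/scene0.png")
s=lambda i:cv2.resize(i[170:330,170:410],(400,267),interpolation=3)
c=cv2.resize(sc[195:265,255:345],(400,311),interpolation=3)
b=cv2.imread("pics/side0.png");t=lambda i:cv2.resize(i[170:370,140:370],(400,311),interpolation=3)
cv2.imwrite("pics/fin.png",np.vstack([np.hstack([s(a),s(sc)]),np.hstack([c,t(sd)])]))
```

```text
(no output)
```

View pics/fin.png

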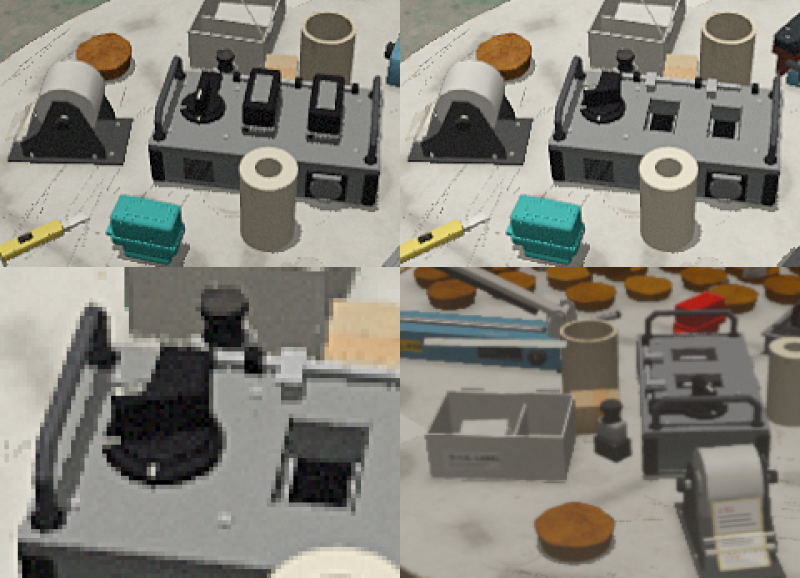

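```bash
python3 -c "
from workcell import ctrl
print(ctrl.close_job())"
```

```text
the job is handed in; nothing more can be done
None
```

The lock switch is off, and both packs stand upright on their plugs in the battery crate. I handed the job in at about 29 s of the 69 s allowed.

- **Switch:** My first grip attempt closed above the switch, because the finger tips sit about 24 mm above the reported TCP. That attempt moved nothing. I went lower, gripped the bar (13.9 mm opening), turned it clockwise 1.2 rad and pressed 0.05 rad further against the stop. The pointer then lined up with the off mark.
- **Packs:** I pulled each pack straight up, pack_a first and then pack_b. I set them down in the crate 72 mm apart, with contact forces below 10 N.
- **Last checks:** The final pictures show both packs upright in the crate, the sockets empty, and the bystanders and look-alikes as they were at the start. The gripper is clear of everything.
- **Disagreements:** The 24 mm finger-tip difference disagrees with the stated TCP. I judged the switch's final angle by eye from the pictures. The tool was tilted by about 0.015 rad at the end, with no visible effect.

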